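Seat the red bracket on the pin of the fitting board

TASK

On the counter of the tool shop, slide the red angle bracket off the raised plywood deck, low and without lifting it high, until the hole in its foot is over the pin of the fitting board, then let it drop so that its foot lies flat on the white landing with the pin up through the hole. Leave the blue bracket where it is on the deck.

Things in the scene. Friction and masses are not known exactly. Their poses are not given: they have to be found in the camera images.
- red_bracket: The bracket to fit: red steel angle bracket, 0.17 to 0.35 kg. Foot 100 (x) by 70 (y) by 8 mm thick, 41 mm round hole in its middle; on its -x edge an upright leg 8 mm thick (x = -50 to -42), 70 wide, top 64 mm above the underside: pinch it along x from above. Origin: hole centre, on the foot's underside; x leads from leg to foot, z up. Starts on the deck, left or right, leg on the robot's side.
- blue_bracket: To be left alone: a blue bracket of the same shape, size and axes as the red one. Starts on the deck's other half.
- board: Fitting board fixed to the counter, 300 (its x) by 340 mm (its y). Its -x half (the robot's side) is a raised plywood deck, top 25 mm above the counter; its +x half is a white landing, top 6 mm above the counter: a 19 mm step down along x = 0. Origin: middle of the board, at counter height; z up.
- pin_foot (a point): Foot centre of the fixed dark steel pin, on the landing's top (6 mm above the counter), 80 mm beyond the step, mid-width. Pin 16 mm in diameter, 18 mm high, chamfered; its tip is 1 mm lower than the deck, so a bracket slid level with the deck passes over it. Room for the bracket at any yaw. Axes as the board's.

How it is judged:
At the end, for the whole second after the job is handed in: The red bracket lies flat (within 0.1 rad) and at rest on the landing, its underside within 4 mm of the landing's top, the pin standing in its hole (hole centre within 14.5 mm of the pin's axis); the blue bracket is within 20 mm of where it started (horizontal distance between red_bracket and pin_foot below 0.0145 m and z of red_bracket in the frame of pin_foot below 0.004 m and angle between red_bracket's own z axis and vertical below 0.1 rad and linear speed of red_bracket below 0.02 m/s and distance of blue_bracket from where it was at the start of the episode below 0.02 m); the robot touches nothing.
It fails at once if the red bracket is lifted more than 35 mm above the deck instead of being slid (z of red_bracket in the frame of board above 0.06 m).
It fails at once if the blue bracket is moved by more than 20 mm (distance of blue_bracket from where it was at the start of the episode above 0.02 m).
It also fails if it takes over 35 s, if anything falls off the work surface, if the arm or the gripper's body presses on something with over 40 N, if the wrist force passes 120 N, or if a joint passes its speed limit or range.

ROBOT

A 6-joint arm with a two-finger parallel gripper is mounted at the origin on the work surface. World frame = base frame: x ahead of the robot, y to its left, z up, the work surface at z = 0. Lengths are in m, angles in rad, forces in N, time in s.
With the tool pointing down it reaches from about 0.3 to 0.775 m from the base axis. Payload 14.6 kg.
Tool frame: the origin (TCP) lies at the very end of the fingers, on their centre line; the grasp point (between the pads) lies 19 mm behind it; z points along the fingers, y is the line along which they close (so a half turn about z gives the same grasp; the last joint's range is limited). The gripper opens to 94 mm and grips with 3 to 60 N. Pads are 16 mm wide; open, the fingers measure 119 mm over their backs; the gripper's body (75 mm by 177 mm) begins 78 mm behind the grasp point.
Start: joints at [-1.341, 0.3, 1.521, -0, 1.321, -0.067], TCP at [0.161, -0.526, 0.205] pointing down, gripper open.
Joint ranges: [-3.03, 3.03], [-0.79, 2.21], [0.23, 2.52], [-1.04, 4.18], [0, 3.07], [-2.55, 2.55]. Speed limits (rad/s): [2.22, 2.22, 2.57, 3.14, 3.14, 3.14].

INTERFACE

Orientations are given as [roll, pitch, yaw] about the fixed x, y, z axes, in that order (R = Rz(yaw) Ry(pitch) Rx(roll)).
In Python, from station import ctrl gives the robot as it stands.
- The arm moves only by the tool carry_out, never from a script. Its argument "motion" is text: rows parted by semicolons, each of 7 numbers parted by spaces: the shift along the world's x, y, z in m, then the turn, a rotation vector about the world's x, y, z in degrees, then the closure in counts, from 0 (fully open) to 255 (shut). In form: dx dy dz wx wy wz hand; .... A call has 1 to 20 rows; each row shifts and turns the commanded pose from where the row before left it; what a row does not reach is not made up. A row lasts 1/12 s, in which the tool goes at most 41.7 mm and 7.16 degrees, less where a joint would pass 70% of its speed; a pose out of reach is approached as far as the arm can. A call is refused whole if a number of a shift passes 0.0417 or a number of a turn 7.16, either way. A call with a gripper value outside its range is refused whole. The fingers move at their own pace and stop on an object; "grip_force" is the grip in N (left out, the last holds). Time passes only in rows, so rows that do not move let the fingers close. It gives the time, the measured TCP pose, the force, the opening and the grip force at its end, in the units of the state.
- ctrl.get_obs(): the state, without advancing time (a new reading comes with each control period).
- ctrl.camera(name): name is "scene" or "top"; returns a dict with "pixels" (400x640x3 uint8, red, green, blue), "range_z" (400x640 float32, m along the optical axis (not along the pixel's ray), 0 where there is no reading), "K" (3x3 intrinsics, pixels), "dist" ([k1, k2, p1, p2, k3] as OpenCV has them; the pictures are not rectified), "position" and "attitude" of the camera in the world. Camera axes: x right, y up, looking along -z (the intrinsics and any distortion apply to the point x, -y, -z); pixel columns grow to the right and rows downward; lengths in m; the calibration is good to about 2 mm. A picture is of the moment at which its call begins.
- ctrl.hand_in(): hands the job in; it is judged then, once.
The state is a dict: "time_s": time; "qpos": joint angles; "joint_vel": joint speeds; "tau": joint torques, N m; "ee_pos": TCP position; "eef_rot": TCP orientation; "force": force on the tool from outside, world axes, zero at the start; "moment": the same for the moment, N m; "grip_width": finger opening in m; "grip_force": force on a finger pad.
Only numpy, scipy, OpenCV 4.12 (cv2) and the standard library are available. Lean on these libraries where they do the work, as an engineer would, in place of code of your own. Each camera call takes 0.05 s, during which the arm holds its last target. There are 200 camera calls.

## Working session

There is one attempt and no reset: what is moved stays moved. The work goes in short steps, Python scripts to look and compute and a tool call to move; the robot and the scene stay as the last step left them, time stands still between calls to the robot, and variables do not carry over. Pictures are saved under pics/ and viewed, at most 10 in all, crops included, and the job is handed in when it is done.

Besides the shell and the picture viewer there is one more tool, called by a JSON object that holds its "method" and its "body". carry_out: Moves the arm, as the interface text tells. Its arguments: {"type":"object","properties":{"motion":{"type":"string"},"grip_force":{"type":"number"}},"required":["motion"]}

```bash
mkdir -p pics; python3 - <<'E'
from station import ctrl
import cv2,numpy as np
o=ctrl.get_obs();print({k:np.round(v,3) for k,v in o.items()})
ims=[]
for n in("top","scene"):
    c=ctrl.camera(n);np.savez(f"{n}.npz",**c);ims.append(c["pixels"][:,:,::-1]);print(n,c["K"],c["dist"],c["position"],c["attitude"])
    cv2.imwrite(f"pics/{n}0.png",ims[-1])
E
```

```text
{'time_s': np.float64(0.0), 'qpos': array([-1.341,  0.3  ,  1.522, -0.   ,  1.321, -0.067]), 'joint_vel': array([ 0.   , -0.   ,  0.002,  0.   , -0.002,  0.   ]), 'tau': array([-1.0000e-03, -5.3181e+01, -3.5273e+01,  7.1000e-02,  2.5000e-02,
       -0.0000e+00]), 'ee_pos': array([ 0.161, -0.526,  0.205]), 'eef_rot': array([-3.14 , -0.   ,  0.297]), 'force': array([0.37 , 1.051, 0.115]), 'moment': array([ 0.008,  0.015, -0.006]), 'grip_force': np.float64(0.0), 'grip_width': np.float64(0.094)}
top [[394.25694613   0.         315.82932058]
 [  0.         394.25694613 200.24747397]
 [  0.           0.           1.        ]] [-0.07474454  0.          0.          0.          0.        ] [ 0.43163547 -0.00584154  0.68217012] [ 0.23235511 -0.00589591 -1.43016572]
scene [[386.80303404   0.         320.58549357]
 [  0.         386.80303404 199.64792762]
 [  0.           0.           1.        ]] [-0.05401889  0.          0.          0.          0.        ] [ 0.9848069  -0.10171599  0.53875867] [0.67353703 0.00440956 1.31447568]
```

View pics/top0.png

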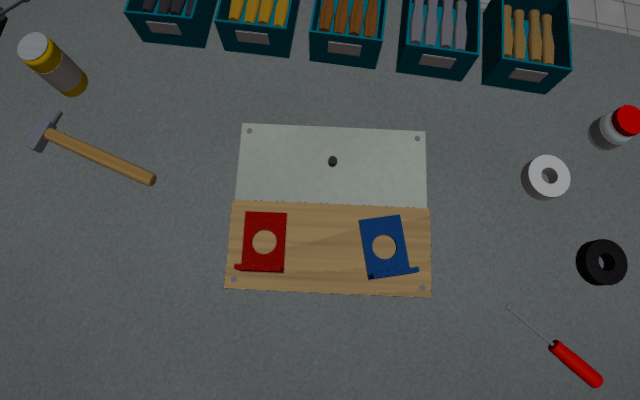

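View pics/scene0.png

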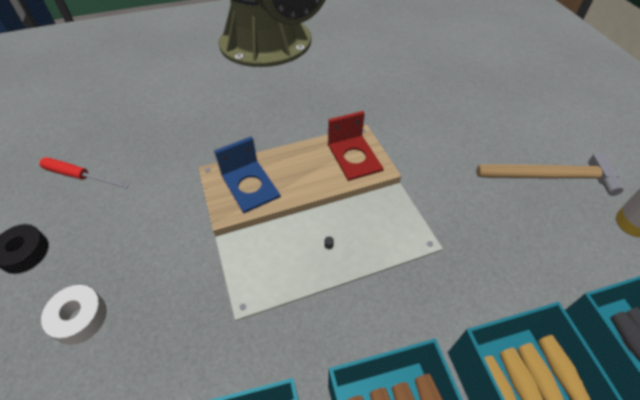

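Top view: red bracket left, with its hole at about (264,242) and leg toward the robot (row 267). Blue hole is at (384,246) and the pin at (332,161). The scene view agrees.

```bash
cat > h.py <<'E'
import numpy as np,cv2
from scipy.spatial.transform import Rotation as R
def rays(c,uv):
    uv=np.asarray(uv,float).reshape(-1,1,2)
    p=cv2.undistortPoints(uv,c["K"],c["dist"]).reshape(-1,2)
    d=np.c_[p[:,0],-p[:,1],-np.ones(len(p))]
    return d@R.from_euler('xyz',c["attitude"]).as_matrix().T
def onz(c,uv,z):
    d=rays(c,uv);o=np.asarray(c["position"]);return o+d*((z-o[2])/d[:,2])[:,None]
def mask(c,col):
    h=cv2.cvtColor(c["pixels"],cv2.COLOR_RGB2HSV).astype(int);H,S,V=h[...,0],h[...,1],h[...,2]
    return (((H<8)|(H>172)) if col=="red" else (abs(H-112)<12))&(S>150)&(V>40)
def cloud(c,m):
    v,u=np.nonzero(m&(c["range_z"]>0));uv=np.c_[u,v]
    return np.asarray(c["position"])+rays(c,uv)*c["range_z"][v,u][:,None]
def bracket(c,col,zu=None,box=(.2,.7,-.3,.3)):
    m=mask(c,col);P=cloud(c,m);v,u=np.nonzero(m&(c["range_z"]>0))
    k=(P[:,0]>box[0])&(P[:,0]<box[1])&(P[:,1]>box[2])&(P[:,1]<box[3])
    P=P[k];m2=np.zeros(m.shape,np.uint8);m2[v[k],u[k]]=255
    cs,hi=cv2.findContours(m2,cv2.RETR_CCOMP,cv2.CHAIN_APPROX_NONE)
    hs=[q for q,h in zip(cs,hi[0]) if h[3]>=0 and cv2.contourArea(q)>60]
    zf=np.median(P[P[:,2]<np.percentile(P[:,2],60)][:,2])
    out={"zfoot":zf,"n":len(P)}
    if hs:
        q=max(hs,key=cv2.contourArea);out["hole"]=onz(c,cv2.fitEllipse(q)[0],(zu+.008) if zu is not None else zf)[0]
        out["px"]=cv2.fitEllipse(q)[0]
    f=P[abs(P[:,2]-zf)<.006][:,:2];out["footrect"]=cv2.minAreaRect((f*1000).astype(np.float32))
    t=P[P[:,2]>zf+.050];out["leg"]=(t.mean(0),cv2.minAreaRect((t[:,:2]*1000).astype(np.float32))) if len(t) else None
    return out
E
python3 - <<'E'
from h import *
for n in("top","scene"):
    c=dict(np.load(n+".npz"))
    for col in("red","blue"): print(n,col,bracket(c,col,.025))
    g=cv2.cvtColor(c["pixels"],cv2.COLOR_RGB2GRAY)
    u0,v0=(332,161) if n=="top" else (328,242)
    s=g[v0-12:v0+12,u0-12:u0+12]<90;v,u=np.nonzero(s)
    w=[u.mean()+u0-12,v.mean()+v0-12];print("pin",w,onz(c,[w],.015))
c=dict(np.load("top.npz"))
# board corners & step, by pixel readings
print(onz(c,[(242,123),(425,130)],.006),onz(c,[(226,289),(431,297),(233,201),(429,208)],.025))
E
```

```text
top red {'zfoot': np.float64(0.03292533730787589), 'n': 2053, 'hole': array([0.50276554, 0.08705254, 0.033     ]), 'px': (263.91461181640625, 241.4756622314453), 'footrect': ((504.0497131347656, 87.76887512207031), (100.14967346191406, 69.0205078125), 5.881171703338623), 'leg': (array([0.45738268, 0.08213299, 0.08930272]), ((457.4302062988281, 83.13324737548828), (8.047124862670898, 68.97283172607422), 4.4134416580200195))}
top blue {'zfoot': np.float64(0.03319629182373768), 'n': 1980, 'hole': array([ 0.5226253 , -0.11010852,  0.033     ]), 'px': (383.6647644042969, 246.32760620117188), 'footrect': ((526.8287353515625, -109.63652038574219), (90.22026062011719, 69.53385162353516), 16.01555061340332), 'leg': (array([ 0.478684  , -0.12122943,  0.08965254]), ((479.22174072265625, -122.69740295410156), (8.13707447052002, 68.95390319824219), 15.699056625366211))}
pin [np.float64(332.06024096385545), np.float64(161.10843373493975)] [[ 0.66359702 -0.00620306  0.015     ]]
scene red {'zfoot': np.float64(0.03177225570923892), 'n': 1837, 'hole': array([0.51024246, 0.0846509 , 0.033     ]), 'px'
[... 399 characters left out ...]
559, -0.11197406,  0.033     ]), 'px': (249.57191467285156, 184.686767578125), 'footrect': ((527.9752197265625, -111.65494537353516), (96.67868041992188, 63.699764251708984), 15.716218948364258), 'leg': (array([ 0.48424807, -0.12499548,  0.08601288]), ((483.9395446777344, -124.81304931640625), (5.2510552406311035, 61.75848388671875), 17.655506134033203))}
pin [np.float64(328.5974025974026), np.float64(242.8181818181818)] [[ 0.66820885 -0.0079454   0.015     ]]
[[ 0.71714814  0.16900074  0.006     ]
 [ 0.75224149 -0.1694865   0.006     ]] [[ 0.41758811  0.1367073   0.025     ]
 [ 0.45153325 -0.19757455  0.025     ]
 [ 0.56472251  0.15261178  0.025     ]
 [ 0.60012698 -0.18234915  0.025     ]]
```

{"method": "carry_out", "body": {"motion": "0.0148 0.0305 0 0 0 3.92 0;0.0148 0.0305 0 0 0 3.92 0;0.0148 0.0305 0 0 0 3.92 0;0.0148 0.0305 0 0 0 3.92 0;0.0148 0.0305 0 0 0 3.92 0;0.0148 0.0305 0 0 0 3.92 0;0.0148 0.0305 0 0 0 3.92 0;0.0148 0.0305 0 0 0 3.92 0;0.0148 0.0305 0 0 0 3.92 0;0.0148 0.0305 0 0 0 3.92 0;0.0148 0.0305 0 0 0 3.92 0;0.0148 0.0305 0 0 0 3.92 0;0.0148 0.0305 0 0 0 3.92 0;0.0148 0.0305 0 0 0 3.92 0;0.0148 0.0305 0 0 0 3.92 0;0.0148 0.0305 0 0 0 3.92 0;0.0148 0.0305 0 0 0 3.92 0;0.0148 0.0305 0 0 0 3.92 0;0.0148 0.0305 0 0 0 3.92 0;0 0 0 0 0 3.92 0", "grip_force": 45}}

```text
time_s: 1.77
ee_pos: [0.4432, 0.0574, 0.205]
eef_rot: [-3.141, -0.001, 1.672]
force: [0.3, -1.4, -0.8]
grip_width: 0.0941
grip_force: 0.0
```

{"method": "carry_out", "body": {"motion": "0.008 0.013 0 0 0 0 0;0.0075 0.0125 -0.01 0 0 0 0;0 0 -0.025 0 0 0 0;0 0 -0.025 0 0 0 0;0 0 -0.025 0 0 0 0;0 0 -0.025 0 0 0 0;0 0 -0.02 0 0 0 0;0 0 -0.015 0 0 0 0;0 0 -0.005 0 0 0 0;0 0 0 0 0 0 0"}}

```text
time_s: 2.6
ee_pos: [0.4569, 0.079, 0.0545]
eef_rot: [-3.139, 0.0, 1.665]
force: [-0.8, -0.2, 0.4]
grip_width: 0.094
grip_force: 0.0
```

```bash
python3 - <<'E'
from station import ctrl
from h import *
o=ctrl.get_obs();print(o["ee_pos"],o["eef_rot"],o["force"])
c=ctrl.camera("scene");cv2.imwrite("pics/s1.png",cv2.resize(c["pixels"][60:260,180:480,::-1],None,fx=2.5,fy=2.5))
E
```

```text
[0.45687586 0.0789878  0.05447796] [-3.13918742e+00  5.39665958e-06  1.66515187e+00] [-0.82568087 -0.18850119  0.44779359]
```

View pics/s1.png

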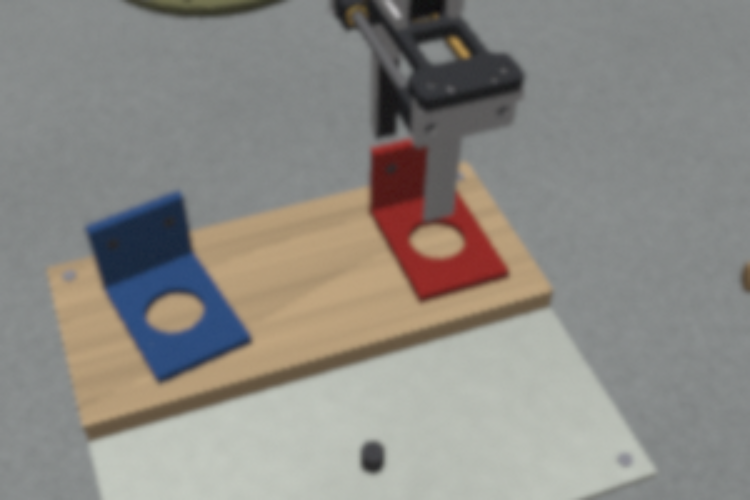

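The crop shows the fingers straddling the red leg: front finger at crop (440,180), hole at (437,240), pin at (372,455). Closing with a small y correction.

{"method": "carry_out", "body": {"motion": "0 0.003 0 0 0 0 0;0 0 0 0 0 0 120;0 0 0 0 0 0 180;0 0 0 0 0 0 255;0 0 0 0 0 0 255;0 0 0 0 0 0 255;0 0 0 0 0 0 255;0 0 0 0 0 0 255;0 0 0 0 0 0 255;0 0 0 0 0 0 255;0 0 0 0 0 0 255;0 0 0 0 0 0 255"}}

```text
time_s: 3.65
ee_pos: [0.4575, 0.0821, 0.0554]
eef_rot: [-3.142, -0.0, 1.665]
force: [0.5, 0.9, -0.6]
grip_width: 0.0239
grip_force: 0.0
```

{"method": "carry_out", "body": {"motion": "0 0 0 0 0 0 255;0 0 0 0 0 0 255;0 0 0 0 0 0 255;0 0 0 0 0 0 255;0 0 0 0 0 0 255;0 0 0 0 0 0 255"}}

```text
time_s: 4.15
ee_pos: [0.4576, 0.082, 0.0555]
eef_rot: [3.141, 0.0, 1.665]
force: [1.4, -0.9, -0.5]
grip_width: 0.0076
grip_force: 45.0
```

{"method": "carry_out", "body": {"motion": "0 0 0.002 0 0 0 255;0 0 0.002 0 0 0 255;0.0085 -0.005 0 0 0 0 255;0.0085 -0.005 0 0 0 0 255;0.0085 -0.005 0 0 0 0 255;0.0085 -0.005 0 0 0 0 255;0.0085 -0.005 0 0 0 0 255;0.0085 -0.005 0 0 0 0 255;0.0085 -0.005 0 0 0 0 255;0.0085 -0.005 0 0 0 0 255;0.0085 -0.005 0 0 0 0 255;0.0085 -0.005 0 0 0 0 255;0.0085 -0.005 0 0 0 0 255;0.0085 -0.005 0 0 0 0 255;0.0085 -0.005 0 0 0 0 255;0.0085 -0.005 0 0 0 0 255;0 0 0 0 0 0 255;0 0 0 0 0 0 255"}}

```text
time_s: 5.65
ee_pos: [0.5767, 0.0118, 0.0592]
eef_rot: [-3.141, -0.0, 1.665]
force: [-0.2, -0.1, -3.6]
grip_width: 0.0077
grip_force: 45.0
```

```bash
python3 - <<'E'
from station import ctrl
from h import *
c=ctrl.camera("scene");cv2.imwrite("pics/s2.png",cv2.resize(c["pixels"][60:300,180:480,::-1],None,fx=2.5,fy=2.5))
t=ctrl.camera("top");cv2.imwrite("pics/t2.png",cv2.resize(t["pixels"][100:310,200:450,::-1],None,fx=2.5,fy=2.5))
for n,q in(("s",c),("t",t)):
    P=cloud(q,mask(q,"red"));P=P[(P[:,0]>.4)&(P[:,0]<.75)&(abs(P[:,1])<.2)]
    f=P[P[:,2]<.055];print(n,len(f),cv2.minAreaRect((f[:,:2]*1000).astype(np.float32)))
    A=np.c_[f[:,:2],np.ones(len(f))];print("plane",np.linalg.lstsq(A,f[:,2],rcond=None)[0],np.median(f[:,2]))
E
```

```text
s 1728 ((626.0380249023438, 16.09891128540039), (94.7252426147461, 70.27135467529297), 5.4611735343933105)
plane [-0.05130007 -0.00926303  0.0686958 ] 0.035521720872874196
t 0 ((0.0, 0.0), (0.0, 0.0), 0.0)
plane [0. 0. 0.] nan
  return _methods._mean(a, axis=axis, dtype=dtype,
  ret = ret.dtype.type(ret / rcount)
```

View pics/s2.png

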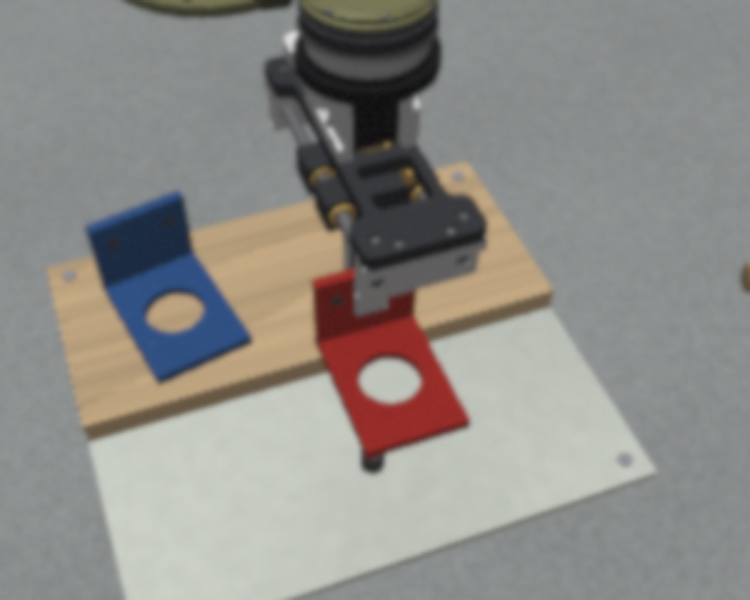

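View pics/t2.png

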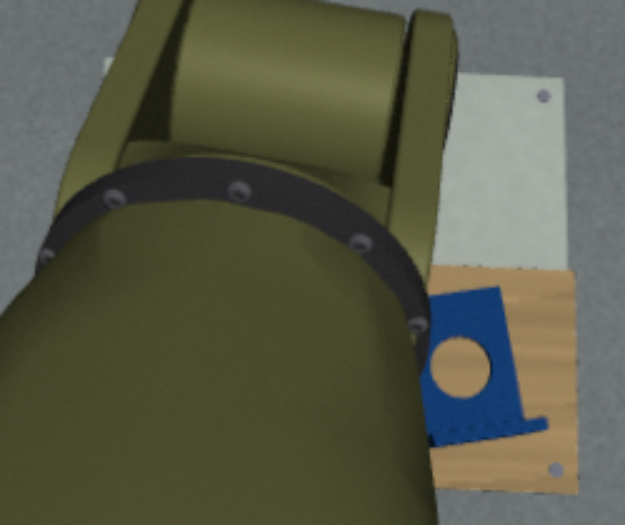

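Red is held nearly level, hole at crop (390,380), pin just ahead at (372,462). The top camera is blocked by the arm.

{"method": "carry_out", "body": {"motion": "0 0 0.004 0 0 0 255;0.007 -0.004 0 0 0 0 255;0.007 -0.004 0 0 0 0 255;0.007 -0.004 0 0 0 0 255;0.007 -0.004 0 0 0 0 255;0.007 -0.004 0 0 0 0 255;0.006 -0.0037 0 0 0 0 255;0 0 0 0 0 0 255;0 0 0 0 0 0 255"}}

```text
time_s: 6.5
ee_pos: [0.6176, -0.0118, 0.0631]
eef_rot: [-3.141, -0.0, 1.665]
force: [-0.3, -0.3, -2.8]
grip_width: 0.0077
grip_force: 45.0
```

```bash
python3 - <<'E'
from station import ctrl
from h import *
c=ctrl.camera("scene");cv2.imwrite("pics/s3.png",cv2.resize(c["pixels"][100:300,220:470,::-1],None,fx=3,fy=3))
P=cloud(c,mask(c,"red"));P=P[(P[:,0]>.4)&(P[:,0]<.75)&(abs(P[:,1])<.2)]
f=P[P[:,2]<.055];print(len(f),cv2.minAreaRect((f[:,:2]*1000).astype(np.float32)))
A=np.c_[f[:,:2],np.ones(len(f))];print("plane",np.linalg.lstsq(A,f[:,2],rcond=None)[0],np.median(f[:,2]))
E
```

```text
1897 ((667.4630737304688, -7.8526153564453125), (94.77333068847656, 67.08857727050781), 5.235016822814941)
plane [-0.02983384 -0.01400039  0.05971067] 0.03942092074304071
```

View pics/s3.png

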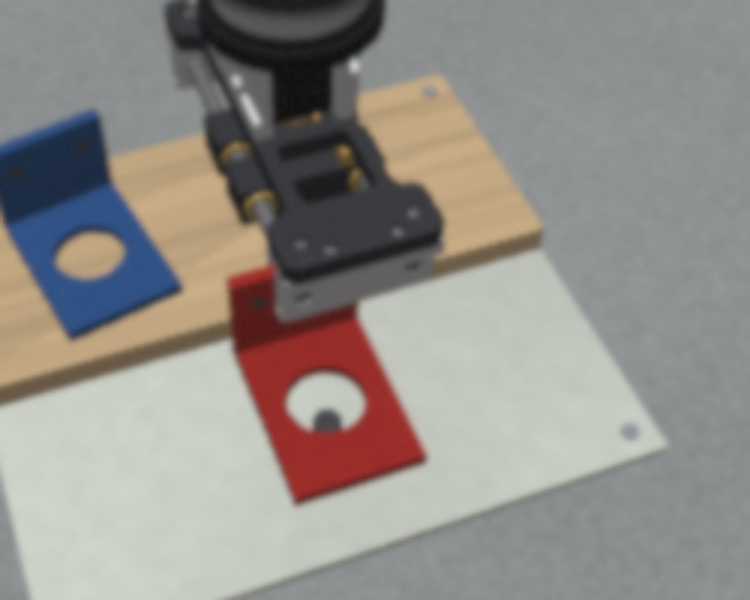

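The pin shows in the hole at crop (327,420) and the foot centre matches the pin within 1 mm. Lowering, then releasing.

{"method": "carry_out", "body": {"motion": "0 0 -0.005 0 0 0 255;0 0 -0.005 0 0 0 255;0 0 -0.005 0 0 0 255;0 0 -0.005 0 0 0 255;0 0 -0.004 0 0 0 255;0 0 -0.001 0 0 0 255;0 0 0 0 0 0 255;0 0 0 0 0 0 255"}}

```text
time_s: 7.22
ee_pos: [0.6176, -0.0116, 0.0385]
eef_rot: [3.141, 0.0, 1.665]
force: [0.2, 0.0, -2.9]
grip_width: 0.0082
grip_force: 45.0
```

{"method": "carry_out", "body": {"motion": "0 0 0 0 0 0 220;0 0 0 0 0 0 190;0 0 0 0 0 0 160;0 0 0 0 0 0 160;0 0 0 0 0 0 160;0 0 0 0 0 0 160;0 0 0.005 0 0 0 160;0 0 0.01 0 0 0 160;0 0 0.02 0 0 0 160;0 0 0.03 0 0 0 160;0 0 0.03 0 0 0 160;0 0 0.03 0 0 0 160;0 0 0.02 0 0 0 160;0 0 0 0 0 0 160"}}

```text
time_s: 8.38
ee_pos: [0.6191, -0.0117, 0.1896]
eef_rot: [3.134, 0.001, 1.665]
force: [0.5, -0.3, 0.5]
grip_width: 0.035
grip_force: 0.0
```

```bash
python3 - <<'E'
from station import ctrl
from h import *
c=ctrl.camera("scene");cv2.imwrite("pics/s4.png",cv2.resize(c["pixels"][100:300,180:470,::-1],None,fx=2.5,fy=2.5))
P=cloud(c,mask(c,"red"));P=P[(P[:,0]>.4)&(P[:,0]<.75)&(abs(P[:,1])<.2)]
f=P[P[:,2]<.03];print(len(f),cv2.minAreaRect((f[:,:2]*1000).astype(np.float32)))
A=np.c_[f[:,:2],np.ones(len(f))];print("plane",np.linalg.lstsq(A,f[:,2],rcond=None)[0],np.median(f[:,2]))
print(bracket(c,"blue",.025)["footrect"],ctrl.get_obs()["grip_width"])
E
```

```text
1811 ((667.4097290039062, -7.823524475097656), (94.92494201660156, 66.3701400756836), 5.341437339782715)
plane [-0.04298249 -0.00443973  0.04233266] 0.012869410226611366
((528.1569213867188, -111.64517211914062), (95.2381820678711, 63.95515823364258), 16.141740798950195) 0.03504811065500812
```

View pics/s4.png

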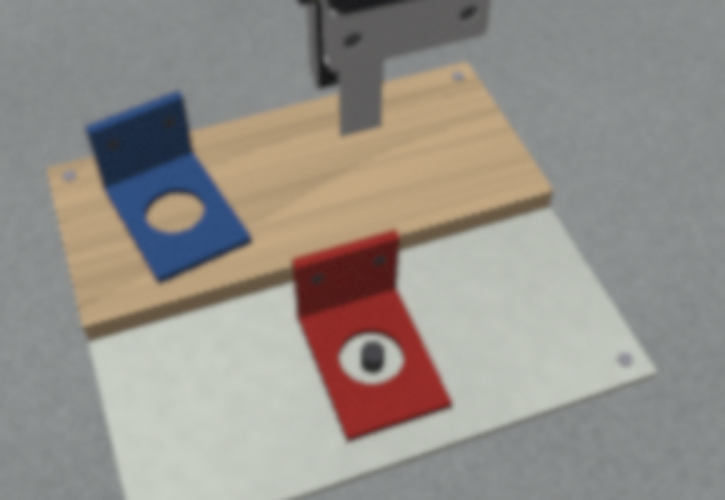

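The red foot lies flat on the landing with the pin centred in its hole at crop (372,357). Blue hasn't moved and the gripper is clear.

```bash
python3 -c "
from station import ctrl
print(ctrl.hand_in())"
```

```text
the job is handed in; nothing more can be done
None
```

The red bracket is flat on the landing with the pin up through its hole (about 1 mm off centre by the last camera measurement), the blue bracket hasn't moved, and the job was handed in at about 8.4 s; no verdict came back.

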